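# Set a shaft collar on the flat of a sign gearmotor

## Task

Feel for the flat on the upright gearmotor shaft with your fingers and, pinching the shaft across that flat, turn it until the flat squarely faces the screwdriver tip. Then slip the set-screw collar over the shaft with its screw on that flat, and so facing the screwdriver, and press it down against the spring sleeve to the stop. Finish while still gripping the collar and holding it there, pushed fully down, with the screw still facing the screwdriver; leave everything else on the bench alone.

Things in the scene. Friction and masses are not known exactly. Their poses are not given: they have to be found in the camera images.
- motor: Gearmotor fixed to the bench: blue 84 mm square housing (top 70 mm above the bench, with a flat steel boss 60 mm across up to 75 mm) on an aluminium base plate 190 x 110 x 12 mm. Origin on the shaft's axis at bench height, z up; its +x points from the shaft to the screwdriver guide, a dark post 30 mm square, 111 mm high, 83 to 113 mm from the axis. It does not move.
- driver_tip (a point): Tip of the thin steel hex screwdriver that stands fixed in the guide post and points level at the shaft: 66 mm from the shaft's axis along the motor's +x, 99 mm above the bench. It is not to be moved.
- shaft: Upright steel D shaft, 20 mm in diameter, one flat, 6.5 mm from the axis (16.5 mm across at the flat, 20 mm elsewhere). Origin on the axis 75 mm above the bench; +x is square out of the flat. Top 130 mm above the bench, last 5 mm tapered. A red stripe runs from the centre of its end to the flat and down it. Turns with light friction (0.06 N m) and stays where left; its flat starts 0.5 to 1.45 rad anticlockwise (from above) of the screwdriver.
- shaft_end (a point): Centre of the shaft's top end, 130 mm above the bench; axes as the shaft's, +x square out of the flat.
- shaft_flat (a point): Point in the middle of the flat's width, 6.5 mm from the axis, 113 mm above the bench.
- sleeve (a joint): Brass spring sleeve round the foot of the shaft, in m pressed down: 0 at rest, 0.008 at its stop. It takes about 6 N to start and 11 N at the stop, and springs back when let go.
- sleeve_top (a point): Centre of the sleeve's flat head, 36 mm across; 95 mm above the bench at rest, 87 mm at the stop. The collar sits on it.
- collar: Aluminium ring, 44 mm outside, 23 mm bore, 24 mm high, 80 to 170 g, flat on the bench. Origin at the centre of its underside, z up; set screw on its +x side, marked by a red stripe on top and a black head outside. The 6 mm wide screw point reaches to 8 mm from the axis, 9 to 15 mm above the underside: it passes down the shaft only with the screw over the flat.
- collar_screw (a point): Outer end of the collar's set screw: 22 mm from the collar's axis, 12 mm above its underside.
- collar_mid (a point): Centre of the collar's bore at mid height, 12 mm above its underside.
- spool: Bystander: copper-coloured solder spool, 48 mm across, 45 mm high, standing; origin under its centre.
- spacer: Bystander: black plastic spacer ring, 36 mm across, 14 mm high, with no screw; not the collar.
- cup: Bystander: blue plastic cup, 68 mm across, 70 mm high.
- cup2: Bystander: second blue plastic cup, 68 mm across, 70 mm high.
- bottle: Bystander: clear bottle, 56 mm across, 130 mm high.
- screwdriver: Bystander: screwdriver lying on the bench.
- wrench: Bystander: wrench lying on the bench.
- tape: Bystander: roll of grey tape lying flat, 72 mm across, 19 mm high.
Not all that is in view belongs to the job. What is shaped like the motor but green or purple is not meant.

How it is judged (in metres and radians):
On the way:
1. the fingers grip the shaft with its flat turned to face the screwdriver tip, within 0.17 rad (contact force between the fingers and shaft above 1 N and angle between the x axis of shaft_end and the x axis of motor, either way round below 0.17 rad and x of shaft_flat in the frame of motor above 0 m and contact force between the fingers and collar below 0.1 N), for 0.2 s.
At the end, for the whole second after the job is handed in: Collar level (0.12 rad) on the shaft within 4 mm of its axis, sleeve pressed at least 6.5 of its 8 mm; screw on the flat and facing the screwdriver within 6 mm sideways of each, shaft within 0.25 rad of facing it; fingers gripping the collar round its sides (over 3 N) (value of joint sleeve above 0.0065 m and angle between the x axis of shaft_end and the x axis of motor, either way round below 0.25 rad and x of shaft_flat in the frame of motor above 0 m and horizontal distance between collar_mid and shaft_end below 0.004 m and angle between collar's own z axis and vertical below 0.12 rad and height (world z) of collar between 0.082 and 0.0905 m and x of collar_screw in the frame of shaft_end above 0.015 m and y of collar_screw in the frame of shaft_end between -0.006 and 0.006 m and y of collar_screw in the frame of motor between -0.006 and 0.006 m and x of collar_screw in the frame of motor above 0.015 m and contact force between the fingers and collar above 3 N and distance between the grasp point and collar_mid below 0.025 m); the arm keeps its last pose, push and grip.
It fails at once if a bystander is moved by more than 40 mm (distance of any of spool, spacer, cup, cup2, bottle, screwdriver, wrench, tape from where it was at the start of the episode above 0.04 m).
It also fails if it takes over 61 s, if anything falls off the work surface, if the arm or the gripper's body presses on something with over 40 N, if the wrist force passes 120 N, or if a joint passes its speed limit or range.

## Robot

A 7-joint arm with a two-finger parallel gripper is mounted at the origin on the work surface. World frame = base frame: x ahead of the robot, y to its left, z up, the work surface at z = 0. Lengths are in mm, angles in rad, forces in N, time in s.
With the tool pointing down it reaches from about 350 to 900 mm from the base axis. Payload 8.1 kg.
Tool frame: the origin (TCP) lies on the centre line of the jaws, within the pads' length; the fingertips stand 19 mm ahead of it and the grasp point (between the pads) is the TCP; z points along the fingers, y is the line along which they close (so a half turn about z gives the same grasp; the last joint's range is limited). The gripper opens to 85 mm and grips with 20 to 120 N. Pads are 22 mm wide; open, the fingers measure 114 mm over their backs; the gripper's body (76 mm by 85 mm) begins 54 mm behind the grasp point. The pads swing forward as they close: fully open they stand 13 mm farther back than shut.
Start: joints at [-1.254, 0.434, 0.025, 1.573, -0.012, 1.134, -0.075], TCP at [254.763, 570.733, 250.323] pointing down, gripper open.
Joint ranges: [-2.62, 2.62], [-0.44, 2.09], [-1.27, 1.32], [0.08, 2.57], [-1.32, 4.46], [0.12, 2], [-2.74, 2.74]. Speed limits (rad/s): [2.22, 2.22, 3.01, 3.01, 3.14, 3.14, 3.14].

## Interface

Orientations are given as a unit quaternion [x, y, z, w].
In Python, from workcell import monitor, eyes, manip gives the robot as it stands. The module is installed in compiled form; this text tells all that it offers.
- The arm moves only by the shell command python3 -m handwheel 'ROWS' [FORCE]. ROWS is JSON, a list of rows, each an object with "hand": the closure, from 0 (fully open) to 1 (shut); "linear": the shift along the tool's x, y, z normalised to -1 to 1, where 1 is 120 mm, a list of three; "rot": the turn, a rotation vector about the tool's x, y, z normalised to -1 to 1, where 1 is 60 degrees, a list of three. A call has 1 to 5 rows; each row shifts and turns the commanded pose from where the row before left it, along the tool's axes as they then stand; what a row does not reach is not made up. A row lasts 1/12 s, in which the tool goes at most 41.7 mm and 7.16 degrees, less where a joint would pass 70% of its speed; a pose out of reach is approached as far as the arm can. A call with a number of a shift or a turn outside -1 to 1 is refused whole. A call with a gripper value outside its range is refused whole. The fingers move at their own pace and stop on an object; FORCE is the grip in N (left out, the last holds). Time passes only in rows, so rows that do not move let the fingers close. It gives the time, the measured TCP pose, the force, the opening and the grip force at its end, in the units of the state.
- monitor.read_state(): the state, without advancing time (a new reading comes with each control period).
- eyes.get_image(name): name is "scene" or "top" or "wrist"; returns a dict with "img" (384x512x3 uint8, red, green, blue), "K" (3x3 intrinsics, pixels), "world_to_cam" (4x4, takes a point from world to camera coordinates). Camera axes: x right, y down, z forward; pixel columns grow to the right and rows downward; lengths in mm; the calibration is good to about 2 mm. The wrist camera is an equidistant fisheye: a pixel r from the principal point sees the ray r / f radians off the axis. A picture is of the moment at which its call begins. There is no depth.
- manip.finish_job(): hands the job in; it is judged then, once.
The state is a dict: "time_s": time; "q": joint angles; "qvel": joint speeds; "tau": joint torques, N m; "eef_pos": TCP position; "tool_rot": TCP orientation; "force": force on the tool from outside, world axes, zero at the start; "moment": the same for the moment, N m; "width": finger opening in mm; "grip_force": force on a finger pad.
Only numpy, scipy, OpenCV 4.12 (cv2) and the standard library are available. Lean on these libraries where they do the work, as an engineer would, in place of code of your own. Each camera call takes 0.05 s, during which the arm holds its last target. There are 200 camera calls.

## Working session

There is one attempt and no reset: what is moved stays moved. The work goes in short steps, Python scripts to look and compute and a shell command to move; the robot and the scene stay as the last step left them, time stands still between calls to the robot, and variables do not carry over. Pictures are saved under pics/ and viewed, at most 10 in all, crops included, and the job is handed in when it is done.

```bash
mkdir -p pics; cat > h.py <<'E'
import numpy as np, cv2
from workcell import monitor, eyes, manip
from scipy.spatial.transform import Rotation as R
def snap(n,f):
    d=eyes.get_image(n); cv2.imwrite(f'pics/{f}.png',d['img'][:,:,::-1]); np.savez(f'pics/{f}.npz',**{k:np.array(v) for k,v in d.items()}); return d
def load(f): return dict(np.load(f'pics/{f}.npz'))
def ray(d,u,v,fish=False):
    K=d['K'];T=d['world_to_cam'];x=(u-K[0,2])/K[0,0];y=(v-K[1,2])/K[1,1]
    if fish:
        r=np.hypot(x,y); c=np.array([x/r*np.sin(r),y/r*np.sin(r),np.cos(r)]) if r>0 else np.array([0,0,1.])
    else: c=np.array([x,y,1.])
    Rm=T[:3,:3]; return -Rm.T@T[:3,3], Rm.T@c
def onz(d,u,v,z,fish=False):
    o,r=ray(d,u,v,fish); return o+r*(z-o[2])/r[2]
def proj(d,p,fish=False):
    c=d['world_to_cam'][:3,:3]@np.array(p,float)+d['world_to_cam'][:3,3];K=d['K']
    if fish:
        a=np.arctan2(np.hypot(c[0],c[1]),c[2]);n=np.hypot(c[0],c[1])+1e-9;x,y=c[0]/n*a,c[1]/n*a
    else: x,y=c[0]/c[2],c[1]/c[2]
    return np.array([K[0,0]*x+K[0,2],K[1,1]*y+K[1,2]])
E
python3 - <<'E'
from h import *
a=snap('scene','s0');b=snap('top','t0');c=snap('wrist','w0')
for d in (a,b,c): print(d['K'].tolist(),np.linalg.inv(d['world_to_cam']).round(2).tolist())
cv2.imwrite('pics/st.png',np.hstack([cv2.resize(x['img'],(400,300)) for x in (a,c)])[:,:,::-1])
cv2.imwrite('pics/tt.png',cv2.resize(b['img'],(800,600))[:,:,::-1])
print(monitor.read_state())
E
```

```text
[[392.33577793519817, 0.0, 260.81983889416733], [0.0, 392.33577793519817, 195.69433608220865], [0.0, 0.0, 1.0]] [[0.88, 0.3, -0.36, 959.96], [0.47, -0.59, 0.66, -736.22], [-0.01, -0.75, -0.66, 860.56], [0.0, 0.0, 0.0, 1.0]]
[[455.7266666119258, 0.0, 253.1706602480187], [0.0, 455.7266666119258, 185.62576847653781], [0.0, 0.0, 1.0]] [[-0.01, -1.0, 0.06, 444.98], [-1.0, 0.01, -0.0, 5.52], [0.0, -0.06, -1.0, 1641.67], [0.0, 0.0, 0.0, 1.0]]
[[297.3186396354542, 0.0, 253.2773790460484], [0.0, 297.3186396354542, 192.14399525864968], [0.0, 0.0, 1.0]] [[0.41, 0.87, 0.29, 181.77], [0.91, -0.39, -0.13, 602.55], [-0.0, 0.31, -0.95, 373.35], [0.0, 0.0, 0.0, 1.0]]
{'time_s': 0.15, 'q': array([-1.25358114,  0.43507539,  0.02499637,  1.57387516, -0.01157524,
        1.13402654, -0.07509739]), 'qvel': array([-0.00087895, -0.00219577,  0.0001439 , -0.00360401, -0.00130501,
       -0.00159591, -0.00064158]), 'tau': array([ 2.03876392e-03, -6.70879483e+01,  1.02596819e+00, -3.16443872e+01,
        1.55914976e-02,  9.12771793e-03, -3.68843882e-05]), 'eef_pos': array([254.65613035, 570.36849644, 249.7037731 ]), 'tool_rot': array([ 2.08406449e-01,  9.78042109e-01, -6.17394831e-04, -5.74934320e-05]), 'force': array([ 0.11822667,  0.33979569, -0.50444473]), 'moment': array([-0.03231854,  0.02239106, -0.02396883]), 'grip_force': 0.0, 'width': 85.04591572553302}
```

View pics/tt.png

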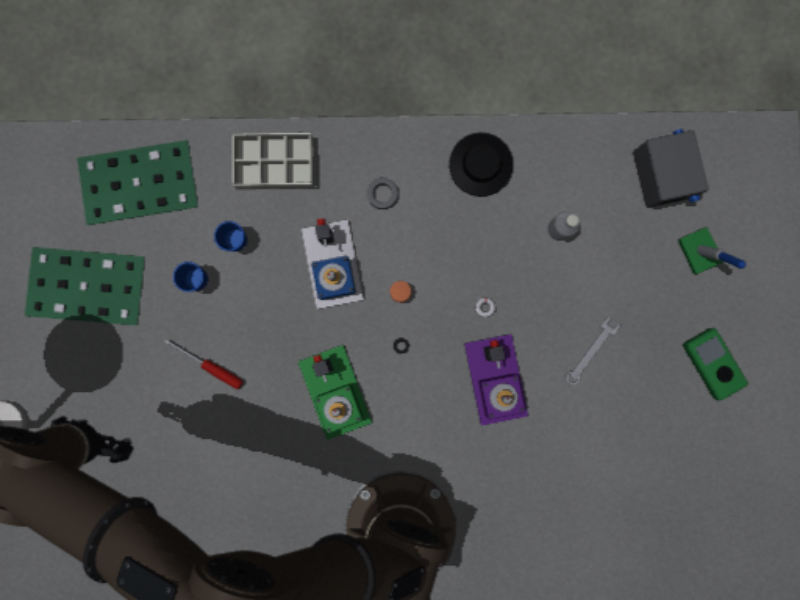

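View pics/st.png

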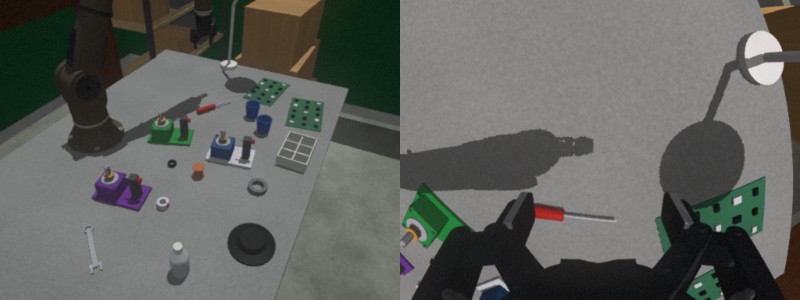

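Top view (800x600): candidates for the motor are the blue one (333,278), green (338,408) and purple (503,398), so the blue one. Candidates for the collar are the pale ring with a red mark (485,308), black spacer (401,346), grey tape (382,193) and spool (401,292), so the pale ring.

```bash
python3 - <<'E'
from h import *
d=load('t0');im=d['img'];s=load('s0')
hsv=cv2.cvtColor(im,cv2.COLOR_RGB2HSV)
def comp(m,x0,x1,y0,y1):
    z=np.zeros_like(m);z[y0:y1,x0:x1]=m[y0:y1,x0:x1];n,l,st,c=cv2.connectedComponentsWithStats(z);i=1+np.argmax(st[1:,4]);return (l==i).astype(np.uint8),c[i],st[i]
blue=cv2.inRange(hsv,(100,120,40),(130,255,255))
m,c,st=comp(blue,190,240,155,200)
pts=cv2.findNonZero(m);r=cv2.minAreaRect(pts);print('blue',r,st)
B=onz(d,*r[0],70);print('motor ctr',B)
box=cv2.boxPoints(r);print([onz(d,*p,70).round(1)[:2].tolist() for p in box])
# plate white
wh=cv2.inRange(hsv,(0,0,150),(180,60,255))
# collar
m,c,st=comp(wh,295,330,180,210);hull=cv2.convexHull(cv2.findNonZero(m));(cc,rr)=cv2.minEnclosingCircle(hull);print('collar',c,cc,rr,onz(d,*cc,24))
red=cv2.inRange(hsv,(0,90,60),(10,255,255))|cv2.inRange(hsv,(170,90,60),(180,255,255))
m,c2,st=comp(red,295,330,180,210);print('colred',c2,st,onz(d,*c2,24))
m,c3,st=comp(red,195,225,135,160);print('handle',c3,st,onz(d,*c3,99))
def crop(a,b,e,f):return cv2.resize(im[b:f,a:e],(400,400),interpolation=cv2.INTER_CUBIC)
C=np.hstack([crop(185,135,245,195),crop(290,175,330,215)])
cv2.imwrite('pics/c1.png',C[:,:,::-1])
E
```

```text
blue ((213.0192413330078, 177.59616088867188), (23.926164627075195, 23.73004913330078), 78.69007110595703) [200 164  27  28 292]
motor ctr [567.97900053 141.95869736  70.        ]
[[601.3, 190.0], [616.3, 109.3], [534.7, 94.0], [519.8, 174.5]]
collar [309.85106383 196.59574468] (309.8636474609375, 196.13636779785156) 5.464114665985107 [ 500.47990416 -197.27907929   24.        ]Traceback (most recent call last):
  File "<stdin>", line 16, in <module>
  File "<stdin>", line 5, in comp
    return _wrapfunc(a, 'argmax', axis=axis, out=out, **kwds)
    return bound(*args, **kwds)
ValueError: attempt to get argmax of an empty sequence
```

```bash
python3 - <<'E'
from h import *
d=load('t0');im=d['img']
hsv=cv2.cvtColor(im,cv2.COLOR_RGB2HSV)
red=cv2.inRange(hsv,(0,70,60),(8,255,255))|cv2.inRange(hsv,(170,50,60),(180,255,255))
for a,b,e,f,z in ((190,135,230,160,99),(300,185,320,208,24)):
    w=np.argwhere(red[b:f,a:e]);c=w.mean(0)[::-1]+[a,b];print(len(w),c,onz(d,*c,z))
blue=cv2.inRange(hsv,(100,120,40),(130,255,255))
cr=lambda a,b,e,f:cv2.resize(im[b:f,a:e],(400,400),interpolation=cv2.INTER_CUBIC)
cv2.imwrite('pics/c1.png',np.hstack([cr(185,135,245,195),cr(290,175,330,215)])[:,:,::-1])
E
```

```text
20 [205.  141.5] [689.55813308 165.60368581  99.        ]
4 [310.5 191.5] [ 516.92382833 -199.90520893   24.        ]
```

View pics/c1.png

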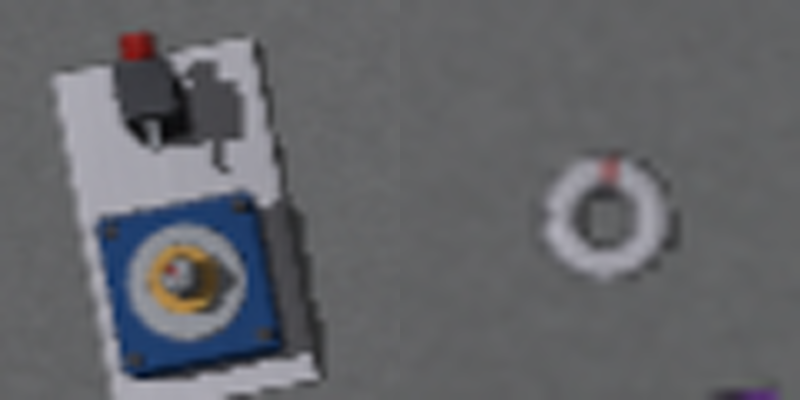

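The left half shows the blue motor with the orange sleeve and red stripe up-left of the shaft centre at crop (170,270), guide post at (150,90). The right half shows the pale ring with a red stripe at (610,170). Both choices are confirmed.

Now I'll move above the shaft.

```bash
for i in 1 2; do python3 -m handwheel '[{"hand":0,"linear":[-0.29,-0.166,0],"rot":[0,0,0]},{"hand":0,"linear":[-0.29,-0.166,0],"rot":[0,0,0]},{"hand":0,"linear":[-0.29,-0.166,0],"rot":[0,0,0]},{"hand":0,"linear":[-0.29,-0.166,0],"rot":[0,0,0]},{"hand":0,"linear":[-0.29,-0.166,0],"rot":[0,0,0]}]'; done
```

```text
time_s: 0.57
eef_pos: [373.7, 407.1, 250.1]
tool_rot: [0.208, 0.978, -0.0, -0.0]
force: [0.5, 0.7, 0.0]
width: 85.7
grip_force: 0.0
time_s: 0.98
eef_pos: [492.0, 245.1, 250.3]
tool_rot: [0.208, 0.978, 0.0, -0.0]
force: [0.2, -0.0, -0.1]
width: 85.5
grip_force: 0.0
```

```bash
python3 -m handwheel '[{"hand":0,"linear":[-0.29,-0.17,0],"rot":[0,0,0]},{"hand":0,"linear":[-0.29,-0.17,0],"rot":[0,0,0]},{"hand":0,"linear":[-0.27,-0.15,0],"rot":[0,0,0]},{"hand":0,"linear":[0,0,0],"rot":[0,0,0]},{"hand":0,"linear":[0,0,0],"rot":[0,0,0]}]'
python3 - <<'E'
from h import *
d=snap('wrist','w1');im=d['img'];s=monitor.read_state();print(s['eef_pos'])
hsv=cv2.cvtColor(im,cv2.COLOR_RGB2HSV)
print('proj top',proj(d,[568,142,130],1),'sleeve',proj(d,[568,142,95],1),proj(d,[568+65,142+12,99],1))
cv2.imwrite('pics/w1v.png',cv2.resize(im,(800,600),interpolation=cv2.INTER_CUBIC)[:,:,::-1])
E
```

```text
time_s: 1.4
eef_pos: [561.5, 148.9, 250.0]
tool_rot: [0.211, 0.978, -0.001, 0.0]
force: [0.3, 1.6, -0.7]
width: 85.5
grip_force: 0.0
[560.46248084 151.21300917 249.92769021]
proj top [249.82063636 200.55991644] sleeve [250.25093423 188.41634118] [286.67480528 239.32405559]
```

View pics/w1v.png

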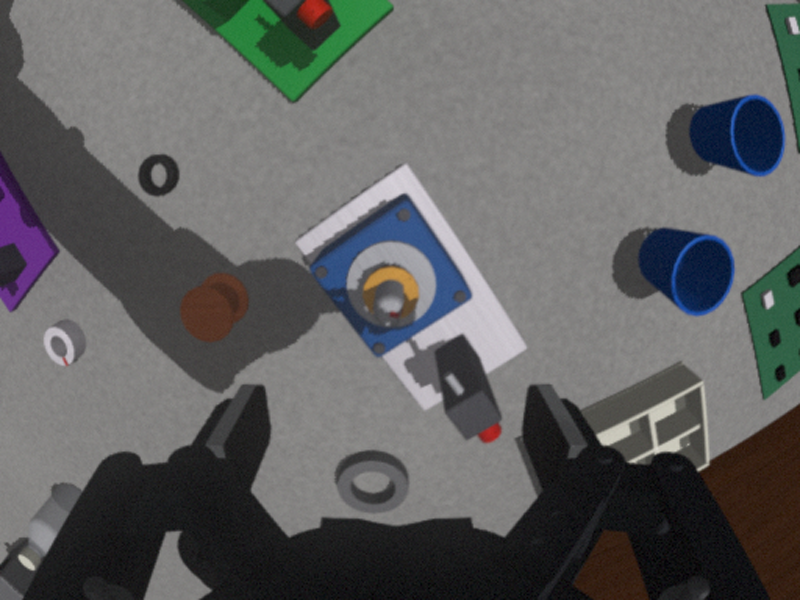

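Wrist view (800x600): shaft top near (390,305), with red at its lower edge (393,313). The guide post is at (465,385), the tip near (452,380), and the collar at (60,343) with its stripe pointing down-right.

```bash
python3 - <<'E'
from h import *
d=load('w1');im=d['img'];hsv=cv2.cvtColor(im,cv2.COLOR_RGB2HSV)
red=cv2.inRange(hsv,(0,80,50),(8,255,255))|cv2.inRange(hsv,(168,80,50),(180,255,255))
w=np.argwhere(red[175:215,235:265])[:,::-1]+[235,175]
for p in w: print(p,im[p[1],p[0]],onz(d,*p,130,1).round(1)[:2])
ye=cv2.inRange(hsv,(10,100,80),(25,255,255));w=cv2.findNonZero(ye[160:220,220:280])
print('sleeve',cv2.minEnclosingCircle(w+np.array([220,160])))
# motor housing top (blue) outer box, tip
t=load('t0')
for n,az in (('t',0),):
  for a in (0.69,1.0,1.3,1.64):
    print(a,proj(t,[568+10*np.cos(a),142+10*np.sin(a),130]),proj(d,[568+8*np.cos(a),142+8*np.sin(a),130],1))
print(proj(t,[568,142,130]))
cv2.imwrite('pics/c2.png',np.hstack([cv2.resize(im[165:225,220:280],(400,400),interpolation=cv2.INTER_CUBIC),cv2.resize(t['img'][160:190,197:227],(400,400),interpolation=cv2.INTER_CUBIC)])[:,:,::-1])
E
```

```text
[257 198] [80 62 55] [568.4 148.7]
[250 200] [103  56  56] [567.6 142.4]
[251 200] [115  57  59] [568.  143.2]
[252 200] [113  61  62] [568.3 143.9]
[253 200] [99 68 72] [568.7 144.7]
[250 201] [90 42 47] [568.4 142. ]
[251 201] [86 42 45] [568.8 142.8]
[252 201] [88 44 47] [569.2 143.6]
[253 201] [82 39 43] [569.5 144.4]
[254 201] [80 44 45] [569.9 145.2]
[250 202] [80 52 56] [569.3 141.6]
[251 202] [80 47 49] [569.6 142.4]
[252 202] [85 51 51] [570.  143.2]
[253 202] [82 47 51] [570.4 144. ]
[254 202] [81 51 50] [570.7 144.8]
sleeve ((249.6218719482422, 186.7854766845703), 17.600048065185547)
0.69 [209.49301686 173.92345946] [258.03870206 204.33904784]
1.0 [208.88346366 174.62421847] [258.89059197 201.81145243]
1.3 [208.52393184 175.4468524 ] [258.8955944  199.23383686]
1.64 [208.4306872  176.45709061] [257.91952669 196.44980763]
[211.42753325 176.20573808]
```

View pics/c2.png

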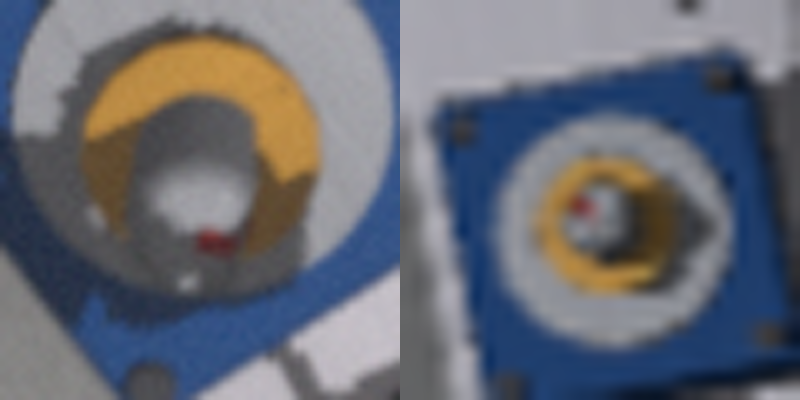

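The wrist crop shows the tapered end in shadow around (200,237), with red running right from it. The top crop has the red up-left of the end. Both put the flat at azimuth about 0.9 rad, where the driver is at 0.19.

I'll turn the jaws to about 0.92 and check the pose.

```bash
python3 -m handwheel '[{"hand":0,"linear":[0,0,0],"rot":[0,0,0.11]},{"hand":0,"linear":[0,0,0],"rot":[0,0,0.11]},{"hand":0.3,"linear":[0,0,0.2],"rot":[0,0,0]},{"hand":0.3,"linear":[0,0,0.2],"rot":[0,0,0]},{"hand":0.3,"linear":[0,0,0],"rot":[0,0,0]}]' 25
cat > st.py <<'E'
from h import *
import sys
# target x y z, y-azimuth -> row units
s=monitor.read_state();p=s['eef_pos'];Rm=R.from_quat(s['tool_rot'])
M=Rm.as_matrix();az=np.arctan2(M[1,1],M[0,1]);print('t',s['time_s'],'p',p.round(1),'yaz',round(az,3),'tilt',M[:,2].round(3),'f',s['force'].round(1),'w',round(s['width'],1),'g',round(s['grip_force'],1),'q7',s['q'][6].round(2))
if len(sys.argv)>3:
    t=np.array([float(v) for v in sys.argv[1:4]]);print('lin',(M.T@(t-p)/120).round(3))
if len(sys.argv)>4: print('rotz',round(-(float(sys.argv[4])-az)/np.radians(60),3))
E
python3 st.py 567 141.5 118 0.92
```

```text
time_s: 1.87
eef_pos: [557.0, 153.3, 198.3]
tool_rot: [0.318, 0.948, -0.002, -0.003]
force: [-1.1, -0.2, -0.8]
width: 59.8
grip_force: 0.0
t 1.8667 p [557.  153.3 198.3] yaz 0.924 tilt [-0.007 -0.001 -1.   ] f [-1.1 -0.2 -0.8] w 59.8 g 0.0 q7 0.67
lin [-0.129 -0.025  0.669]
rotz 0.004
```

```bash
python3 -m handwheel '[{"hand":0.3,"linear":[-0.129,-0.025,0],"rot":[0,0,0]},{"hand":0.3,"linear":[0,0,0.3],"rot":[0,0,0]},{"hand":0.3,"linear":[0,0,0],"rot":[0,0,0]},{"hand":0.3,"linear":[0,0,0],"rot":[0,0,0]}]' 25
python3 st.py 567 141.5 118 0.92
python3 - <<'E'
from h import *
d=snap('wrist','w2')
print(proj(d,[567,141.5,130],1),proj(d,[567,141.5,95],1))
im=d['img'];cv2.imwrite('pics/w2v.png',cv2.resize(im[130:330,130:380],(750,600),interpolation=cv2.INTER_CUBIC)[:,:,::-1])
E
```

```text
time_s: 2.2
eef_pos: [569.7, 141.0, 166.1]
tool_rot: [0.319, 0.948, -0.001, -0.001]
force: [-0.2, 0.2, 0.3]
width: 59.5
grip_force: 0.0
t 2.2 p [569.7 141.  166.1] yaz 0.922 tilt [-0.003 -0.    -1.   ] f [-0.2  0.2  0.3] w 59.5 g 0.0 q7 0.71
lin [ 0.02  -0.009  0.401]
rotz 0.002
[251.81745093 230.87202791] [252.13141479 209.37587716]
```

View pics/w2v.png

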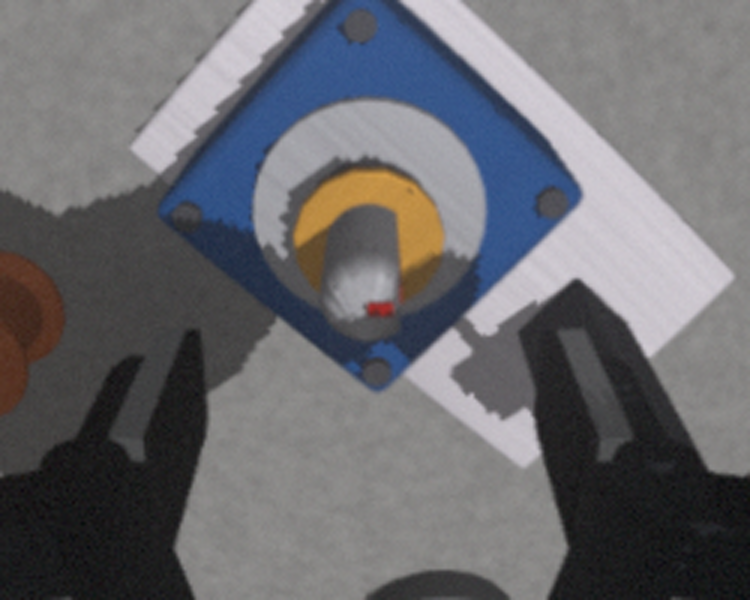

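The stripe runs from the end centre (367,308) straight right to (393,310), i.e. along the jaw line, so the flat is at about 0.92. The shaft axis is about (568,141). I'll descend and pinch.

```bash
python3 -m handwheel '[{"hand":0.3,"linear":[0.01,0,0.2],"rot":[0,0,0]},{"hand":0.3,"linear":[0,0,0.2],"rot":[0,0,0]},{"hand":0.3,"linear":[0,0,0],"rot":[0,0,0]},{"hand":0.7,"linear":[0,0,0],"rot":[0,0,0]},{"hand":1,"linear":[0,0,0],"rot":[0,0,0]}]' 25
python3 -m handwheel '[{"hand":1,"linear":[0,0,0],"rot":[0,0,0]},{"hand":1,"linear":[0,0,0],"rot":[0,0,0]},{"hand":1,"linear":[0,0,0],"rot":[0,0,0]},{"hand":1,"linear":[0,0,0],"rot":[0,0,0]}]' 25
python3 st.py 568 141 118 0.92
```

```text
time_s: 2.67
eef_pos: [571.1, 141.3, 120.4]
tool_rot: [0.319, 0.948, 0.001, 0.001]
force: [0.8, -0.3, 0.2]
width: 36.5
grip_force: 0.0
time_s: 3.0
eef_pos: [569.3, 138.4, 120.2]
tool_rot: [0.32, 0.947, -0.001, -0.0]
force: [-7.9, -7.0, 12.7]
width: 15.7
grip_force: 26.4
t 3.0 p [569.3 138.4 120.2] yaz 0.919 tilt [-0.001 -0.002 -1.   ] f [-7.9 -7.  12.7] w 15.7 g 26.4 q7 0.73
lin [0.021 0.011 0.018]
rotz -0.001
```

```bash
python3 -m handwheel '[{"hand":1,"linear":[0.005,-0.02,-0.015],"rot":[0,0,0]},{"hand":1,"linear":[0,0,0],"rot":[0,0,0]},{"hand":1,"linear":[0,0,0],"rot":[0,0,0.1]},{"hand":1,"linear":[0,0,0],"rot":[0,0,0.1]},{"hand":1,"linear":[0,0,0],"rot":[0,0,0.1]}]' 25
python3 st.py
python3 -m handwheel '[{"hand":1,"linear":[0,0,0],"rot":[0,0,0.1]},{"hand":1,"linear":[0,0,0],"rot":[0,0,0.1]},{"hand":1,"linear":[0,0,0],"rot":[0,0,0.1]},{"hand":1,"linear":[0,0,0],"rot":[0,0,0.1]},{"hand":1,"linear":[0,0,0],"rot":[0,0,0]}]' 25
python3 st.py 568 141 118 0.19
```

```text
time_s: 3.42
eef_pos: [567.8, 137.9, 120.4]
tool_rot: [0.466, 0.885, -0.001, -0.0]
force: [-1.2, -4.1, -6.3]
width: 15.8
grip_force: 27.7
t 3.4167 p [567.8 137.9 120.4] yaz 0.6 tilt [-0.001 -0.001 -1.   ] f [-1.2 -4.1 -6.3] w 15.8 g 27.7 q7 0.46
time_s: 3.83
eef_pos: [566.3, 138.0, 120.4]
tool_rot: [0.641, 0.768, -0.002, -0.001]
force: [-6.6, -4.6, 1.1]
width: 15.9
grip_force: 27.9
t 3.8333 p [566.3 138.  120.4] yaz 0.18 tilt [-0.004 -0.001 -1.   ] f [-6.6 -4.6  1.1] w 15.9 g 27.9 q7 0.12
lin [0.022 0.019 0.02 ]
rotz -0.009
```

```bash
python3 -m handwheel '[{"hand":1,"linear":[0,0,0],"rot":[0,0,0]},{"hand":1,"linear":[0,0,0],"rot":[0,0,0]},{"hand":1,"linear":[0,0,0],"rot":[0,0,0]},{"hand":1,"linear":[0,0,0],"rot":[0,0,0]},{"hand":1,"linear":[0,0,0],"rot":[0,0,0]}]' 25
python3 st.py
python3 -m handwheel '[{"hand":0.3,"linear":[0,0,0],"rot":[0,0,0]},{"hand":0.3,"linear":[0,0,0],"rot":[0,0,0]},{"hand":0.3,"linear":[0,0,0],"rot":[0,0,0]},{"hand":0.3,"linear":[0,0,-0.3],"rot":[0,0,0]},{"hand":0.3,"linear":[0,0,-0.3],"rot":[0,0,0]}]' 25
python3 -m handwheel '[{"hand":0,"linear":[0,0,0],"rot":[0,0,0]}]' 25
python3 st.py
python3 - <<'E'
from h import *
d=snap('wrist','w3');t=snap('top','t3')
im=d['img']
for n,p in (('end',[567.7,141.5,130]),('sl',[567.7,141.5,95]),('tip',[567.7+66*np.cos(.19),141.5+66*np.sin(.19),99]),('stripe',[567.7+6.5*np.cos(.19),141.5+6.5*np.sin(.19),127])): print(n,proj(d,p,1).round(1))
cv2.imwrite('pics/w3v.png',cv2.resize(im[130:290,170:370],(750,600),interpolation=cv2.INTER_CUBIC)[:,:,::-1])
E
```

```text
time_s: 4.25
eef_pos: [566.3, 137.9, 120.4]
tool_rot: [0.638, 0.77, -0.001, -0.001]
force: [-6.6, -4.4, 0.5]
width: 15.5
grip_force: 27.9
t 4.25 p [566.3 137.9 120.4] yaz 0.187 tilt [-0.004 -0.001 -1.   ] f [-6.6 -4.4  0.5] w 15.5 g 27.9 q7 0.12
time_s: 4.67
eef_pos: [567.1, 139.1, 191.9]
tool_rot: [0.638, 0.77, -0.002, -0.001]
force: [1.9, 0.4, 0.8]
width: 59.5
grip_force: 0.0
time_s: 4.75
eef_pos: [572.0, 139.7, 198.9]
tool_rot: [0.638, 0.77, 0.004, 0.003]
force: [1.3, -1.1, -0.1]
width: 70.2
grip_force: 0.0
t 4.75 p [572.  139.7 198.9] yaz 0.187 tilt [ 0.01   0.003 -1.   ] f [ 1.3 -1.1 -0.1] w 70.2 g 0.0 q7 0.08
end [246.  210.5]
sl [246.5 194.5]
tip [327.6 195.5]
stripe [255.2 208.9]
```

View pics/w3v.png

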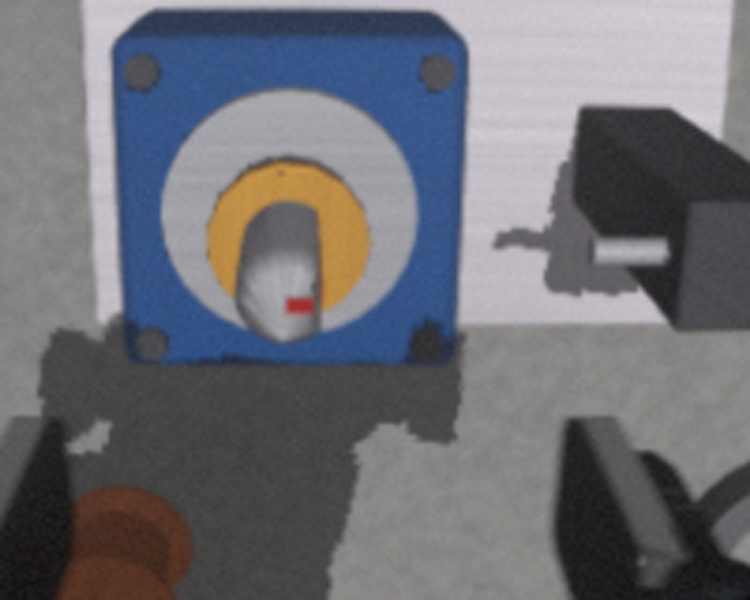

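The stripe runs level from (286,305) toward the driver tip (593,250), so the flat faces the driver. The refined axis is about (567.9,140.9). I'll go to the collar next.

```bash
python3 -m handwheel '[{"hand":0,"linear":[-0.295,-0.123,0],"rot":[0,0,0]},{"hand":0,"linear":[-0.295,-0.123,0],"rot":[0,0,0]},{"hand":0,"linear":[-0.295,-0.123,0],"rot":[0,0,0]},{"hand":0,"linear":[-0.295,-0.123,0],"rot":[0,0,0]},{"hand":0,"linear":[-0.295,-0.123,0],"rot":[0,0,0]}]'
python3 -m handwheel '[{"hand":0,"linear":[-0.295,-0.123,0],"rot":[0,0,0]},{"hand":0,"linear":[-0.295,-0.123,0],"rot":[0,0,0]},{"hand":0,"linear":[-0.295,-0.123,0],"rot":[0,0,0]},{"hand":0,"linear":[-0.295,-0.123,0],"rot":[0,0,0]},{"hand":0,"linear":[0,0,0],"rot":[0,0,-0.107]}]'
python3 -m handwheel '[{"hand":0,"linear":[0,0,0],"rot":[0,0,-0.107]},{"hand":0,"linear":[0,0,0],"rot":[0,0,-0.107]},{"hand":0,"linear":[0,0,0],"rot":[0,0,-0.107]},{"hand":0,"linear":[0,0,0],"rot":[0,0,-0.107]},{"hand":0,"linear":[0,0,0],"rot":[0,0,-0.107]}]'
python3 -m handwheel '[{"hand":0,"linear":[0,0,0],"rot":[0,0,-0.107]},{"hand":0,"linear":[0,0,0],"rot":[0,0,-0.107]},{"hand":0,"linear":[0,0,0],"rot":[0,0,-0.107]},{"hand":0,"linear":[0,0,0],"rot":[0,0,-0.107]},{"hand":0,"linear":[0,0,0],"rot":[0,0,-0.107]}]' >/dev/null
python3 -m handwheel '[{"hand":0,"linear":[0,0,0],"rot":[0,0,0]},{"hand":0,"linear":[0,0,0],"rot":[0,0,0]}]' >/dev/null
python3 st.py 500.5 -197.3 100 1.42
cat > col.py <<'E'
from h import *
import sys
d=snap('wrist',sys.argv[1]);im=d['img'];hsv=cv2.cvtColor(im,cv2.COLOR_RGB2HSV);z=float(sys.argv[2])
c0=proj(d,[float(sys.argv[3]),float(sys.argv[4]),z],1);print('pred',c0)
u,v=c0.astype(int);m=np.zeros(im.shape[:2],np.uint8);cv2.circle(m,(u,v),int(sys.argv[5]),1,-1)
red=(cv2.inRange(hsv,(0,90,70),(8,255,255))|cv2.inRange(hsv,(170,90,70),(180,255,255)))*m
w=cv2.findNonZero(red)
if w is not None:
    pr=np.array([onz(d,*p,z,1)[:2] for p in w[:,0]]);print('red',len(w),pr.mean(0).round(1),w[:,0].mean(0))
v0=int(sys.argv[6]) if len(sys.argv)>6 else 120
wh=cv2.inRange(hsv,(0,0,v0),(180,60,255))*m
w=np.argwhere(wh)[:,::-1];P=np.array([onz(d,*p,z,1)[:2] for p in w])
(c,r)=cv2.minEnclosingCircle(cv2.convexHull(P.astype(np.float32)));print('ring',len(w),c,r)
cv2.imwrite(f'pics/{sys.argv[1]}v.png',cv2.resize(im[max(v-60,0):v+60,max(u-80,0):u+80],(640,480),interpolation=cv2.INTER_CUBIC)[:,:,::-1])
E
python3 col.py w4 24 500.5 -197.3 30
```

```text
time_s: 5.27
eef_pos: [527.6, -49.8, 191.3]
tool_rot: [0.638, 0.77, -0.0, -0.0]
force: [1.0, -0.4, 0.1]
width: 85.4
grip_force: 0.0
time_s: 5.68
eef_pos: [494.0, -206.9, 191.9]
tool_rot: [0.598, 0.801, -0.002, 0.001]
force: [-1.6, -1.3, -0.2]
width: 85.1
grip_force: 0.0
time_s: 6.1
eef_pos: [496.6, -198.3, 191.2]
tool_rot: [0.345, 0.938, 0.0, -0.001]
force: [-0.4, -0.6, 0.2]
width: 85.8
grip_force: 0.0
t 6.6833 p [ 496.7 -198.5  191.5] yaz 1.417 tilt [-0.001  0.001 -1.   ] f [-0.7  0.1 -0.3] w 85.5 g 0.0 q7 1.8
lin [-0.03   0.015  0.762]
rotz -0.003
pred [255.67502191 180.20229776]
red 23 [ 514.4 -202.3] [252.95652174 193.65217391]
ring 1719 (501.0936279296875, -198.08108520507812) 31.913814544677734
```

View pics/w4v.png

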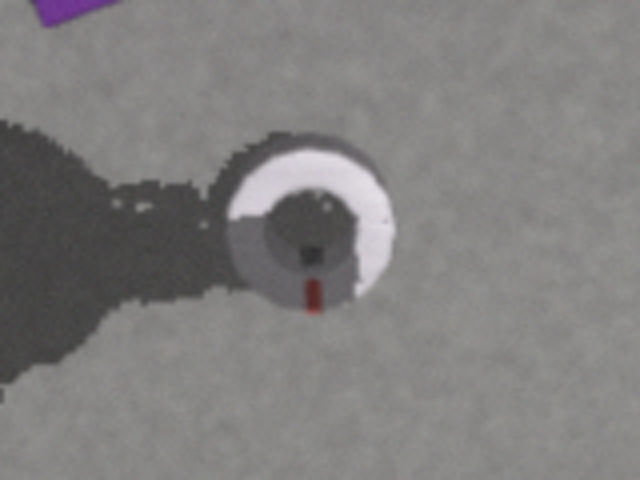

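The collar ring is centred at crop (311,230), with the red stripe straight below at (313,296). That gives a centre of about (497.3,-200) and a screw azimuth of -0.134.

```bash
python3 st.py 497.3 -200 21 1.437; python3 -m handwheel '[{"hand":0,"linear":[-0.003,-0.013,0],"rot":[0,0,-0.02]},{"hand":0,"linear":[0,0,0.3],"rot":[0,0,0]},{"hand":0,"linear":[0,0,0.3],"rot":[0,0,0]},{"hand":0,"linear":[0,0,0.3],"rot":[0,0,0]},{"hand":0,"linear":[0,0,0.2],"rot":[0,0,0]}]' 60
python3 -m handwheel '[{"hand":0,"linear":[0,0,0],"rot":[0,0,0]},{"hand":0,"linear":[0,0,0],"rot":[0,0,0]},{"hand":0,"linear":[0,0,0],"rot":[0,0,0]}]'; python3 st.py 497.3 -200 21 1.437
```

```text
t 6.7333 p [ 496.7 -198.6  191.6] yaz 1.416 tilt [-0.001  0.    -1.   ] f [-0.4 -0.5 -0.1] w 85.2 g 0.0 q7 1.8
lin [-0.008 -0.012  1.421]
rotz -0.02
time_s: 7.15
eef_pos: [496.0, -199.8, 57.4]
tool_rot: [0.065, 0.998, 0.0, -0.001]
force: [0.7, 0.8, -1.0]
width: 85.6
grip_force: 0.0
time_s: 7.4
eef_pos: [498.0, -200.7, 61.4]
tool_rot: [0.065, 0.998, -0.0, 0.001]
force: [-0.3, -0.1, 0.5]
width: 85.3
grip_force: 0.0
t 7.4 p [ 498.  -200.7   61.4] yaz 1.44 tilt [ 0.001 -0.001 -1.   ] f [-0.3 -0.1  0.5] w 85.3 g 0.0 q7 1.88
lin [0.007 0.005 0.336]
rotz 0.003
```

```bash
python3 -m handwheel '[{"hand":0,"linear":[0.005,0.005,0.2],"rot":[0,0,0]},{"hand":0,"linear":[0,0,0.135],"rot":[0,0,0]},{"hand":0,"linear":[0,0,0],"rot":[0,0,0]},{"hand":0.5,"linear":[0,0,0],"rot":[0,0,0]},{"hand":0.7,"linear":[0,0,0],"rot":[0,0,0]}]' 60
python3 -m handwheel '[{"hand":1,"linear":[0,0,0],"rot":[0,0,0]},{"hand":1,"linear":[0,0,0],"rot":[0,0,0]},{"hand":1,"linear":[0,0,0],"rot":[0,0,0]},{"hand":1,"linear":[0,0,0],"rot":[0,0,0]},{"hand":1,"linear":[0,0,0],"rot":[0,0,0]}]' 60
python3 st.py 497.3 -200 21 1.437
```

```text
time_s: 7.82
eef_pos: [497.8, -200.0, 21.7]
tool_rot: [0.065, 0.998, -0.0, 0.001]
force: [0.4, -0.2, 0.2]
width: 63.9
grip_force: 0.0
time_s: 8.23
eef_pos: [497.6, -199.9, 21.8]
tool_rot: [0.065, 0.998, -0.0, 0.001]
force: [-2.7, 1.2, 14.9]
width: 42.1
grip_force: 58.8
t 8.2333 p [ 497.6 -199.9   21.8] yaz 1.441 tilt [ 0.003 -0.    -1.   ] f [-2.7  1.2 14.9] w 42.1 g 58.8 q7 1.9
lin [ 0.002 -0.002  0.007]
rotz 0.004
```

```bash
python3 -m handwheel '[{"hand":1,"linear":[0,0,-0.2],"rot":[0,0,0]},{"hand":1,"linear":[0,0,-0.3],"rot":[0,0,0]},{"hand":1,"linear":[0,0,-0.3],"rot":[0,0,0]},{"hand":1,"linear":[0,0,-0.3],"rot":[0,0,0]},{"hand":1,"linear":[0,0,-0.3],"rot":[0,0,0]}]' 
python3 -m handwheel '[{"hand":1,"linear":[-0.0235,0.321,0],"rot":[0,0,0]},{"hand":1,"linear":[-0.0235,0.321,0],"rot":[0,0,0]},{"hand":1,"linear":[-0.0235,0.321,0],"rot":[0,0,0]},{"hand":1,"linear":[-0.0235,0.321,0],"rot":[0,0,0]},{"hand":1,"linear":[-0.0235,0.321,0],"rot":[0,0,0]}]' >/dev/null
python3 -m handwheel '[{"hand":1,"linear":[-0.0235,0.321,0],"rot":[0,0,0]},{"hand":1,"linear":[-0.0235,0.321,0],"rot":[0,0,0]},{"hand":1,"linear":[-0.0235,0.321,0],"rot":[0,0,0]},{"hand":1,"linear":[-0.0235,0.321,0],"rot":[0,0,0]},{"hand":1,"linear":[0,0,0],"rot":[0,0,-0.103]}]' 
python3 -m handwheel '[{"hand":1,"linear":[0,0,0],"rot":[0,0,-0.103]},{"hand":1,"linear":[0,0,0],"rot":[0,0,-0.103]},{"hand":1,"linear":[0,0,0],"rot":[0,0,0]},{"hand":1,"linear":[0,0,0],"rot":[0,0,0]},{"hand":1,"linear":[0,0,0],"rot":[0,0,0]}]' >/dev/null
python3 st.py 567.9 140.9 160 1.765
```

```text
time_s: 8.65
eef_pos: [496.2, -199.6, 190.4]
tool_rot: [0.065, 0.998, -0.0, 0.0]
force: [1.4, -0.5, -2.5]
width: 42.5
grip_force: 61.6
time_s: 9.48
eef_pos: [566.6, 151.7, 188.5]
tool_rot: [0.007, 1.0, 0.003, 0.001]
force: [-0.4, 2.5, -0.5]
width: 42.5
grip_force: 61.7
t 9.9 p [566.6 140.6 188.2] yaz 1.76 tilt [ 0.  0. -1.] f [ 0.   0.5 -1.4] w 42.1 g 61.6 q7 1.46
lin [-0.011  0.     0.235]
rotz -0.004
```

```bash
python3 - <<'E'
from h import *
d=snap('wrist','w5');im=d['img'];p=monitor.read_state()['eef_pos']
print(p,'colltop at tcp',proj(d,[p[0],p[1],p[2]+2.2],1),'shaftend',proj(d,[567.9,140.9,130],1),'screw',proj(d,[p[0]+17*np.cos(.19),p[1]+17*np.sin(.19),p[2]+2.2],1))
hsv=cv2.cvtColor(im,cv2.COLOR_RGB2HSV)
red=(cv2.inRange(hsv,(0,90,60),(8,255,255))|cv2.inRange(hsv,(170,90,60),(180,255,255)))
n,l,st,c=cv2.connectedComponentsWithStats(red)
for i in range(1,n):
    if st[i,4]>8 and 180<c[i,0]<330 : print(c[i],st[i],onz(d,*c[i],p[2]+2.2,1))
cv2.imwrite('pics/w5v.png',cv2.resize(im[190:350,160:360],(750,600),interpolation=cv2.INTER_CUBIC)[:,:,::-1])
E
```

```text
[566.66023522 140.62079128 188.21617241] colltop at tcp [255.08332698 270.32448474] shaftend [254.72811927 222.12820472] screw [255.0017083  297.49575175]
[254.07920792 296.54455446] [251 289   8  15 101] [582.8193262  143.24664633 190.41617241]
[253.5        328.44117647] [245 325  18   9 136] [605.77897579 147.35723519 190.41617241]
```

View pics/w5v.png

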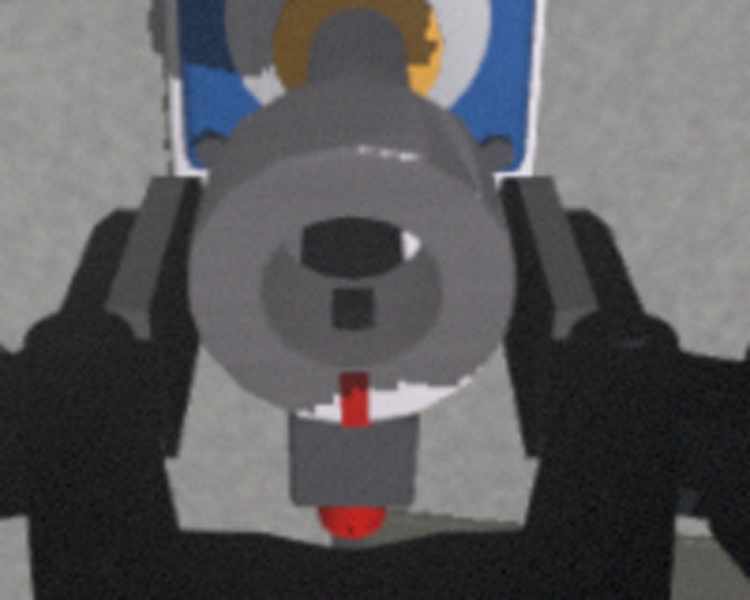

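The ring is in the pads with its bore at (352,290) and red stripe at (355,400), pointing at the post (355,460). The screw faces the driver within about 0.03 rad. I'll descend gently.

```bash
python3 -m handwheel '[{"hand":1,"linear":[-0.012,0.003,0.1],"rot":[0,0,0]},{"hand":1,"linear":[0,0,0.16],"rot":[0,0,0]},{"hand":1,"linear":[0,0,0],"rot":[0,0,0]},{"hand":1,"linear":[0,0,0],"rot":[0,0,0]},{"hand":1,"linear":[0,0,0],"rot":[0,0,0]}]' >/dev/null
python3 st.py 568 141.3 145 1.765
python3 -m handwheel '[{"hand":1,"linear":[0,0,0.03],"rot":[0,0,0]},{"hand":1,"linear":[0,0,0.03],"rot":[0,0,0]},{"hand":1,"linear":[0,0,0.02],"rot":[0,0,0]},{"hand":1,"linear":[0,0,0],"rot":[0,0,0]},{"hand":1,"linear":[0,0,0],"rot":[0,0,0]}]' >/dev/null
python3 st.py 568 141.3 135 1.765
```

```text
t 10.3667 p [568.1 141.5 156.8] yaz 1.764 tilt [-0. -0. -1.] f [ 0.1 -0.  -1.3] w 42.2 g 61.6 q7 1.46
lin [ 0.001 -0.002  0.099]
rotz -0.001
t 10.7833 p [567.9 141.5 147. ] yaz 1.765 tilt [-0. -0. -1.] f [-0.4 -0.2 -1.3] w 42.5 g 61.6 q7 1.47
lin [-0.    -0.002  0.1  ]
rotz -0.0
```

No contact force; the collar is about 5 mm over the end. I'll go on past the screw point's entry.

```bash
python3 -m handwheel '[{"hand":1,"linear":[0,0,0.03],"rot":[0,0,0]},{"hand":1,"linear":[0,0,0.03],"rot":[0,0,0]},{"hand":1,"linear":[0,0,0.03],"rot":[0,0,0]},{"hand":1,"linear":[0,0,0],"rot":[0,0,0]},{"hand":1,"linear":[0,0,0],"rot":[0,0,0]}]' >/dev/null
python3 st.py 568 141.3 120 1.765
```

```text
t 11.2 p [567.8 141.5 135.9] yaz 1.765 tilt [-0.001 -0.    -1.   ] f [ 0.8 -0.2 -2. ] w 42.3 g 61.6 q7 1.47
lin [-0.002 -0.002  0.133]
rotz -0.0
```

```bash
python3 -m handwheel '[{"hand":1,"linear":[0,0,0.04],"rot":[0,0,0]},{"hand":1,"linear":[0,0,0.04],"rot":[0,0,0]},{"hand":1,"linear":[0,0,0.04],"rot":[0,0,0]},{"hand":1,"linear":[0,0,0],"rot":[0,0,0]},{"hand":1,"linear":[0,0,0],"rot":[0,0,0]}]' 80 >/dev/null
python3 st.py 568 141.3 109 1.765
python3 -m handwheel '[{"hand":1,"linear":[0,0,0.03],"rot":[0,0,0]},{"hand":1,"linear":[0,0,0.03],"rot":[0,0,0]},{"hand":1,"linear":[0,0,0.02],"rot":[0,0,0]},{"hand":1,"linear":[0,0,0],"rot":[0,0,0]},{"hand":1,"linear":[0,0,0],"rot":[0,0,0]}]' 80 >/dev/null
python3 st.py 568 141.3 109 1.765
```

```text
t 11.6167 p [567.7 141.5 121.4] yaz 1.765 tilt [-0.001 -0.    -1.   ] f [ 0.4 -0.9 -1.8] w 41.8 g 81.0 q7 1.47
lin [-0.002 -0.002  0.103]
rotz -0.0
t 12.0333 p [568.5 141.7 112.8] yaz 1.765 tilt [ 0.001  0.    -1.   ] f [-1.9  0.1  7.5] w 41.6 g 81.8 q7 1.47
lin [ 0.004 -0.002  0.032]
rotz -0.0
```

```bash
python3 -m handwheel '[{"hand":1,"linear":[0,0,0.02],"rot":[0,0,0]},{"hand":1,"linear":[0,0,0.015],"rot":[0,0,0]},{"hand":1,"linear":[0,0,0],"rot":[0,0,0]},{"hand":1,"linear":[0,0,0],"rot":[0,0,0]}]' 80 >/dev/null
python3 st.py 568 141.3 109 1.765
python3 -m handwheel '[{"hand":1,"linear":[0,0,0.012],"rot":[0,0,0]},{"hand":1,"linear":[0,0,0],"rot":[0,0,0]},{"hand":1,"linear":[0,0,0],"rot":[0,0,0]}]' 80 >/dev/null
python3 st.py 568 141.3 109 1.765
```

```text
t 12.3667 p [568.5 141.6 109.1] yaz 1.764 tilt [ 0.001  0.001 -1.   ] f [-2.4  0.1  9.3] w 41.2 g 82.2 q7 1.47
lin [ 0.004 -0.002  0.001]
rotz -0.001
t 12.6167 p [568.6 141.7 109. ] yaz 1.764 tilt [ 0.002  0.001 -1.   ] f [-7.6 -1.7 23.8] w 41.6 g 83.6 q7 1.47
lin [ 0.005 -0.002 -0.   ]
rotz -0.001
```

The arm stopped at TCP z 109 (collar underside at about 87 mm) and the force jumped from 9 to 24 N, so the sleeve is at its stop. Handing in.

```bash
python3 -c "
from workcell import manip
print(manip.finish_job())"; python3 st.py
```

```text
the job is handed in; nothing more can be done
None
the job is handed in; nothing more can be done
```

I handed the job in at about 12.6 s, without seeing the verdict: the shaft flat faces the screwdriver and the gripped collar, screw facing the driver, is held down on the sleeve at its stop (24 N downward, about 80 N grip).

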